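# Take the squeeze-and-turn safety cap off the hardener tub

### The arm

A 6-joint arm with a two-finger parallel gripper is mounted at the origin on the work surface; the furniture and walls round the work are solid. World frame = base frame: x ahead of the robot, y to its left, z up, the work surface at z = 0. Lengths are in mm, angles in rad, forces in N, time in s.
With the tool pointing down it reaches from about 350 to 975 mm from the base axis. Payload 7.1 kg.
Tool frame: the origin (TCP) lies midway between the tips of the shut fingers; the grasp point (between the pads) lies 19 mm behind it (ctrl.grasp_offset is the distance from the TCP to the grasp point, in mm); z points along the fingers, y is the line along which they close (so a half turn about z gives the same grasp; the last joint's range is limited). The gripper opens to 88 mm and grips with 3 to 60 N. Pads are 20 mm wide; open, the fingers measure 115 mm over their backs; the gripper's body (75 mm by 178 mm) begins 61 mm behind the grasp point.
Start: joints at [-1.35, 0.423, 1.63, -0, 1.089, -0.019], TCP at [148.462, -607.095, 222.675] pointing down, gripper open.
Joint ranges: [-3, 3], [-0.9, 2.11], [0.09, 2.58], [-1.31, 4.45], [0.11, 2.69], [-2.54, 2.54]. Speed limits (rad/s): [2.39, 2.39, 3.01, 3.14, 3.14, 3.14].

### API

Orientations are given as a rotation vector (axis times angle).
In Python, from workcell import ctrl gives the robot as it stands. The module is installed in compiled form; this text tells all that it offers.
- The arm moves only by the tool servo_tool, never from a script. Its argument "rows" is a list of rows, each a list of 7 numbers: the turn, a rotation vector about the tool's x, y, z as a fraction of full scale, then the shift along the tool's x, y, z as a fraction of full scale, then the finger opening in mm, from 0 to 87.8. A call has 1 to 10 rows; each row is the pose to reach, as a shift and turn from the pose commanded when the call began, along the tool's axes at that moment; what a row does not reach only later rows make up. Full scale, the value 1, is 20 cm for a shift and 1.5 rad for a turn. A row lasts 1/8 s, in which the tool goes at most 62.5 mm and 10.7 degrees, less where a joint would pass 70% of its speed; a pose out of reach is approached as far as the arm can. A call with a number of a shift or a turn outside -1 to 1 is refused whole. A call with a gripper value outside its range is refused whole. The fingers move at their own pace and stop on an object; the grip force is fixed at half the most. Time passes only in rows, so rows that repeat a pose let the fingers close. It gives the time, the measured TCP pose, the force, the opening and the grip force at its end, in the units of the state.
- ctrl.get_obs(): the state, without advancing time (a new reading comes with each control period).
- ctrl.get_image(name): name is "scene" or "top"; returns (picture, depth): 420x560x3 uint8, red, green, blue; 420x560 float32, mm along the optical axis (not along the pixel's ray), 0 where there is no reading.
- ctrl.camera_info(name): a dict with "intrinsics" (3x3 intrinsics, pixels), "k1" (the pictures are not rectified: a ray, as slopes to the right and down, at radius r is drawn at 1 + k1 r^2 times it, then the intrinsics apply), "R" (3x3) and "t" (3): a world point X has camera coordinates R X + t. Camera axes: x right, y down, z forward; pixel columns grow to the right and rows downward; lengths in mm; the calibration is good to about 2 mm. A picture is of the moment at which its call begins. camera_info takes no time and is no camera call.
- ctrl.close_job(): hands the job in; it is judged then, once.
The state is a dict: "t": time; "qpos": joint angles; "qvel": joint speeds; "joint_torque": joint torques, N m; "ee_pos": TCP position; "orientation": TCP orientation; "ft_force": force on the tool from outside, world axes, zero at the start; "moment": the same for the moment, N m; "width": finger opening in mm; "grasp_force": force on a finger pad.
Only numpy, scipy, OpenCV 4.12 (cv2) and the standard library are available. Lean on these libraries where they do the work, as an engineer would, in place of code of your own. Each camera call takes 0.05 s, during which the arm holds its last target. There are 200 camera calls.

### The job

Open the tub in the bench holder: squeeze the two side tabs of its safety cap fully in, keep them squeezed and turn the cap anticlockwise (seen from above) until you feel it come up against its stop, then lift it straight off without wrenching the cap against the tub, and stand it right side up on the stone strip. How far it must turn differs from tub to tub, and it can be felt but not seen; leave the mastic tin, tape measure, hardener tube and masking tape where they are.

Things in the scene. Friction and masses are not known exactly. Their poses are not given: they have to be found in the camera images.
- tub: white round tub, 76 mm across, clamped in a metal holder (base 110x110 mm) screwed to the bench; it does not move. Origin at the centre of the holder's underside, z up. Flat shoulder at z = 85 mm with a round collar (inner radius 27, outer 32 mm, top at z = 92 mm) that has a notch at its +y and one at its -y.
- tub_mouth (a point): centre of the top of the tub's neck, 113 mm above the tub's origin; neck radius 15 mm (18 mm over its lugs). A cap that has come free is eased back 2 or 3 degrees from its stop (else friction there holds it) and lifted straight up and is clear of neck and collar 30 mm higher. Sideways the seated cap has about 1 mm of play, up and down 1.5 mm.
- cap: black round safety cap on the tub, 49 mm across, 32 mm tall, open below, 0.1 kg. Origin at the centre of its underside, z up (87 mm over the tub's origin while seated). At the start it is locked, its axes within 0.05 rad of the tub's: below each tab a 12 mm wide foot sits in a notch of the tub's collar and blocks turning until that tab is pressed in 3 to 4 mm.
- cap_grip (a point): on the cap's axis midway between the tabs' gripping faces, 19 mm above the cap's underside. The flat tabs, 22 mm wide, stand at the cap's +y and -y, outer faces 29.5 mm from the axis (59 mm over both), gripping faces 7 to 31 mm above the cap's underside. Fingertips must stay at least 6 mm above the cap's underside: below that is the collar.
- cap_top (a point): centre of the cap's top. With both tabs in, the cap turns anticlockwise from above, friction under 0.15 N m; its lugs come free after 15 to 65 degrees (differs, hidden), and about 8 degrees further a hard stop ends the turn: only in those last degrees can it be lifted. Up to 0.35 N m against the stop is harmless (a sudden rise in 1 to 3 degrees); twisting 5 degrees past it is wrenching.
- tab_left (a joint): how far the tab at the cap's +y side is pressed in, m: 0 out, 0.0045 fully in; sprung, 3.6 N at rest to 8 N fully in; a grip of about 20 N holds it in
- tab_right (a joint): the same for the tab at the cap's -y side
- stone_strip: plain pale stone strip lying loose and flat on the bench, 190 mm along its x, 70 mm along its y, 26 mm thick, 0.8 kg; origin at the centre of its underside
- mastic_tin: round mastic tin, 75 mm across, 88 mm tall, plain lid without tabs; a bystander; origin under its centre
- tape_measure: tape measure standing on edge, 39x88x67 mm; a bystander; origin under its centre
- hardener_tube: small flat tube lying down, 33x102x20 mm; a bystander; origin under its centre
- masking_tape: roll of masking tape lying flat, 100 mm across, 25 mm tall; a bystander; origin under its centre

How it is judged:
By the outcome, as a careful person would: the job done as asked, in the order asked, and still so for the second after the job is handed in, with the robot touching nothing.
It also fails if it takes over 70 s, if anything falls off the work surface, if the arm or the gripper's body presses on something with over 40 N, if the wrist force passes 120 N, or if a joint passes its speed limit or range.

## Working session

There is one attempt and no reset: what is moved stays moved. The work goes in short steps, Python scripts to look and compute and a tool call to move; the robot and the scene stay as the last step left them, time stands still between calls to the robot, and variables do not carry over. Pictures are saved under pics/ and viewed, at most 10 in all, crops included, and the job is handed in when it is done.

Besides the shell and the picture viewer there is one more tool, called after ">>>" in YAML: its name, and indented under it one key for each argument. servo_tool: Moves the arm, as the interface text tells. Its arguments: {"type":"object","properties":{"rows":{"type":"array","items":{"type":"array","items":{"type":"number"}}}},"required":["rows"]}

```bash
mkdir -p pics; cat > h.py <<'E'
import numpy as np, cv2
from workcell import ctrl
def grab(n):
    im,d=ctrl.get_image(n); np.savez(''+n+'.npz',im=im,d=d); return im,d
def load(n):
    f=np.load(''+n+'.npz'); return f['im'],f['d']
def pts(n,d):
    c=ctrl.camera_info(n);K=np.array(c['intrinsics']);k1=c['k1']
    v,u=np.mgrid[:d.shape[0],:d.shape[1]]
    dist=np.array([k1,0,0,0,0.])
    p=cv2.undistortPoints(np.stack([u,v],-1).reshape(-1,1,2).astype(float),K,dist).reshape(*d.shape,2)
    X=np.concatenate([p*d[...,None],d[...,None]],-1)
    return (X-np.array(c['t']))@np.array(c['R'])
E
python3 - <<'E'
from h import *
for n in('scene','top'):
    im,d=grab(n); cv2.imwrite(f'pics/{n}0.png',im[...,::-1])
    c=ctrl.camera_info(n); print(n,-np.array(c['R']).T@np.array(c['t']),c['k1'],c['intrinsics'])
print(ctrl.get_obs(),ctrl.grasp_offset)
E
```

```text
scene [ 79.69774357 629.90946622 961.16170413] -0.02005022865995077 [[496.85827635   0.         286.53413525]
 [  0.         496.85827635 212.75216666]
 [  0.           0.           1.        ]]
top [ 276.30580752  -80.48327388 1028.78639813] -0.07315529852542867 [[461.84239064   0.         288.92292062]
 [  0.         461.84239064 200.2204544 ]
 [  0.           0.           1.        ]]
{'t': 0.1, 'qpos': array([-1.35000037e+00,  4.23736556e-01,  1.63061153e+00, -9.74593899e-06,
        1.08861803e+00, -1.89689892e-02]), 'qvel': array([ 0.00050451, -0.00158229, -0.00229629,  0.00030056,  0.00160922,
       -0.00121909]), 'joint_torque': array([-3.29379463e-04, -5.45612848e+01, -2.74324554e+01,  6.45139511e-02,
        1.87957508e-02, -3.33717071e-05]), 'ee_pos': array([ 148.35127908, -606.61487609,  221.99764162]), 'orientation': array([-3.11768783e+00, -3.75564151e-01,  2.30733978e-04]), 'ft_force': array([-0.06821222,  0.21620465,  0.38126287]), 'moment': array([ 0.02928962,  0.00519306, -0.00303735]), 'grasp_force': 0.0, 'width': 87.74610168449004} 18.700000000000003
```

View pics/scene0.png

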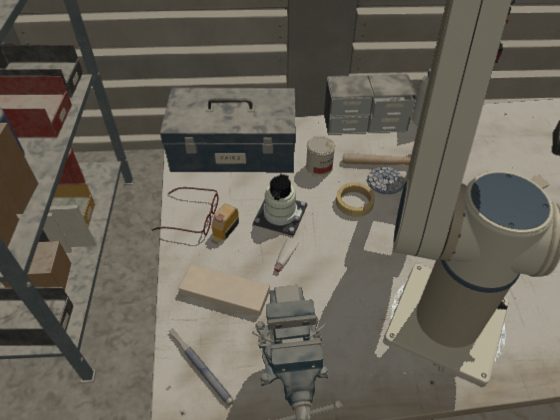

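View pics/top0.png

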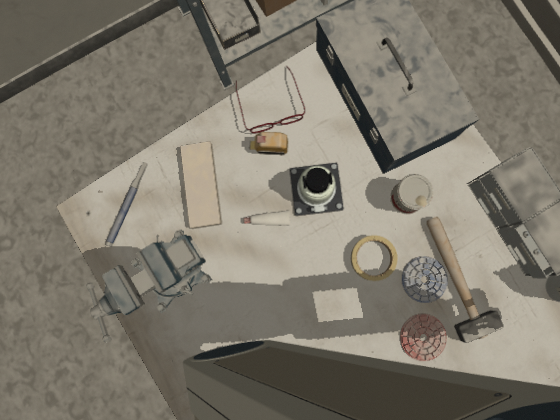

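The tub with the black cap is at scene (280,200) and top (318,183). The stone strip is at scene (224,291) and top (200,185), and the vise is at top (170,265). Next I'll measure these.

```bash
python3 - <<'E'
from h import *
im,d=load('top'); P=pts('top',d)
z=P[...,2]
g=im.mean(2)
roi=np.zeros(d.shape,bool); roi[145:225,275:360]=1
for lo,hi in((112,125),(85,105),(3,20)):
    m=roi&(z>lo)&(z<hi); q=P[m]; print(lo,hi,m.sum(),q.mean(0),q.min(0),q.max(0))
m=roi&(z>108)&(z<127)&(g<70)
q=P[m]; print('cap',m.sum(),np.median(q,0)); r=cv2.minAreaRect(q[:,:2].astype(np.float32)); print(r)
m=(roi&(g<75)&(z>2)&(z<30)); print('base',m.sum(),cv2.minAreaRect(P[m][:,:2].astype(np.float32)),np.median(z[m]))
c=ctrl.camera_info('scene')
roi=np.zeros(d.shape,bool); roi[135:235,170:228]=1
m=roi&(z>20)&(z<32); m=cv2.morphologyEx(m.astype(np.uint8),cv2.MORPH_OPEN,np.ones((5,5)))>0
print('strip',m.sum(),cv2.minAreaRect(P[m][:,:2].astype(np.float32)),np.median(z[m]))
a=cv2.resize(im[145:225,275:360],None,fx=7,fy=7,interpolation=cv2.INTER_CUBIC)
a=np.clip(a.astype(float)*1.6,0,255).astype(np.uint8)
cv2.imwrite('pics/crop_top.png',a[...,::-1])
im,d=load('scene');b=cv2.resize(im[165:240,245:315],None,fx=7,fy=7,interpolation=cv2.INTER_CUBIC)
b=np.clip(b.astype(float)*1.6,0,255).astype(np.uint8)
cv2.imwrite('pics/crop_scene.png',b[...,::-1])
E
```

```text
112 125 521 [ 458.90028595 -100.28962888  119.22645558] [ 435.58448003 -129.33980017  112.04980834] [485.28774787 -70.87124368 123.88093504]
85 105 240 [448.16226524 -99.58690488  91.40765741] [ 424.26373843 -133.00877616   85.09529727] [490.95862603 -66.55699731 104.93565039]
3 20 1510 [453.9525588  -92.22687102   8.83968257] [ 379.0393566  -198.79520795    3.00257754] [563.07976928  -7.6685692   19.9607368 ]
cap 513 [ 457.97495381 -101.00012478  119.4042728 ]
((459.0745849609375, -101.148193359375), (46.861629486083984, 56.4575080871582), 1.584787130355835)
base 809 ((477.5014343261719, -85.72166442871094), (148.35842895507812, 132.68612670898438), 9.437509536743164) 10.273271475089645
strip 2579 ((465.0133056640625, 158.19300842285156), (190.66421508789062, 71.73686981201172), 9.773306846618652) 26.156848887281132
```

View pics/crop_top.png

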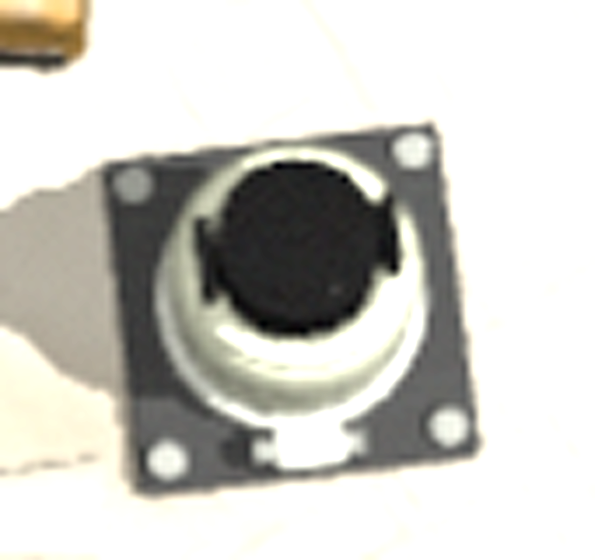

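View pics/crop_scene.png

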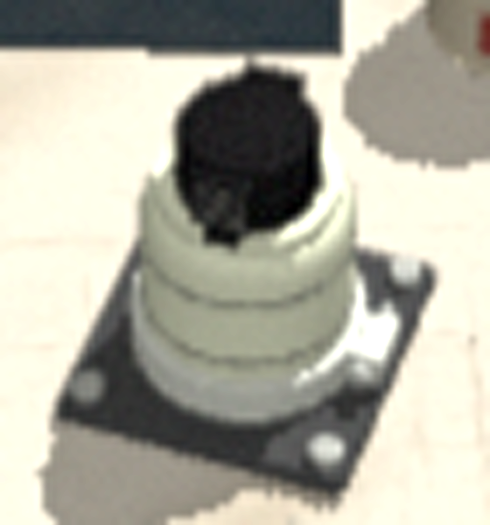

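The top crop shows the tabs at (207,260) and (387,235), the cap centre near (300,247), and the holder corners at (105,172), (435,125), (480,450) and (135,490).

```bash
cat >> h.py <<'E'
def ray(n,u,v,z):
    c=ctrl.camera_info(n);K=np.array(c['intrinsics']);R=np.array(c['R']);t=np.array(c['t'])
    p=cv2.undistortPoints(np.array([[[u,v]]],float),K,np.array([c['k1'],0,0,0,0.]))[0,0]
    o=-R.T@t; r=R.T@np.array([p[0],p[1],1]); return o+r*(z-o[2])/r[2]
E
python3 - <<'E'
from h import *
f=lambda x,y:(275+(x+.5)/7-.5,145+(y+.5)/7-.5)
L=ray('top',*f(207,260),116);R=ray('top',*f(387,235),116)
print('tabs',L,R,(L+R)/2,np.hypot(*(L-R)[:2]),np.degrees(np.arctan2(*(L-R)[1::-1])))
cs=np.array([ray('top',*f(*c),9)[:2] for c in((105,172),(435,125),(480,450),(135,490))],np.float32)
print('base',cs,cs.mean(0)); 
for i in range(4): e=cs[(i+1)%4]-cs[i];print(np.hypot(*e),np.degrees(np.arctan2(e[1],e[0])))
# cap disc: points at top z
im,d=load('top');P=pts('top',d);g=im.mean(2)
m=np.zeros(d.shape,np.uint8);m[145:225,275:360]=(g<32)[145:225,275:360]
n,l,s,_=cv2.connectedComponentsWithStats(m);k=l[181,318];print(s[k])
c=max(cv2.findContours((l==k).astype(np.uint8),0,1)[0],key=cv2.contourArea)[:,0]
w=np.array([ray('top',*p,119)[:2] for p in c],np.float32)
print('circ',cv2.minEnclosingCircle(w),cv2.minAreaRect(w))
# clean disc fit: opening
o=cv2.morphologyEx((l==k).astype(np.uint8),cv2.MORPH_OPEN,cv2.getStructuringElement(2,(13,13)))
c=max(cv2.findContours(o,0,1)[0],key=cv2.contourArea)[:,0]
w=np.array([ray('top',*p,119)[:2] for p in c],np.float32);print('ell',cv2.fitEllipse(w))
im,d2=load('scene');Q=pts('scene',d2);g=im.mean(2);zz=Q[...,2];r=np.zeros(d2.shape,bool);r[165:240,245:315]=1
mm=r&(zz>116)&(zz<123);print('scene cap',mm.sum(),cv2.minAreaRect(Q[mm][:,:2].astype(np.float32)),np.median(zz[mm]))
r[:]=0;r[255:330,170:280]=1;mm=r&(zz>22)&(zz<30);mm=cv2.morphologyEx(mm.astype(np.uint8),cv2.MORPH_OPEN,np.ones((5,5)))>0;print('scene strip',cv2.minAreaRect(Q[mm][:,:2].astype(np.float32)),np.median(zz[mm]))
from scipy.spatial.transform import Rotation as Ro
print(Ro.from_rotvec(ctrl.get_obs()['orientation']).as_matrix().round(3))
# tall stuff near
for n,A in(('top',P),('scene',Q)):
  for nm,x,y in(('tin',0,0),):
    m=(A[...,2]>60)&(A[...,2]<100)&(abs(A[...,0]-460)<170)&(abs(A[...,1]+100)<170)&(np.hypot(A[...,0]-459,A[...,1]+101)>45); print(n,A[m].min(0),A[m].max(0)) if m.any() else 0
E
```

```text
tabs [454.48258668 -75.36231806 116.        ] [ 462.39806781 -126.95939673  116.        ] [ 458.44032724 -101.16085739  116.        ] 52.20070275874623 98.7217197160336
base [[ 503.92062   -41.477715]
 [ 520.5859   -147.73032 ]
 [ 414.98544  -162.21071 ]
 [ 400.71002   -52.878414]] [ 460.05048  -101.074295]
107.5516 -81.08603
106.588615 -172.19203
110.260315 97.43897
103.838356 6.303369
[303 168  29  25 497]
circ ((458.73883056640625, -101.1286849975586), 29.263471603393555) ((458.28790283203125, -101.60037994384766), (48.620643615722656, 55.45922088623047), 46.283233642578125)
ell ((459.1734313964844, -100.2804946899414), (42.235416412353516, 50.078086853027344), 43.755069732666016)
scene cap 261 ((456.04205322265625, -100.75865173339844), (55.86094284057617, 47.586978912353516), 72.23486328125) 118.98088116059002
scene strip ((450.39599609375, 161.07000732421875), (216.69631958007812, 95.33509826660156), 0.47874578833580017) 25.908434418594098
[[ 0.971  0.237 -0.   ]
 [ 0.237 -0.971  0.001]
 [ 0.    -0.001 -1.   ]]
top [ 432.83504054 -269.97629513   60.00311645] [629.39718599  30.44894012  99.93563291]
scene [ 425.60223766 -269.95453815   60.02483783] [629.92091821  30.74290931  99.99689245]
```

```bash
python3 - <<'E'
from h import *
for n in('top','scene'):
    im,d=load(n);P=pts(n,d)
    def q(name,m): print(n,name,m.sum(),P[m].min(0).round() if m.any() else '',P[m].max(0).round() if m.any() else '')
    X,Y,Z=P[...,0],P[...,1],P[...,2]; ok=d>0
    q('near tub >70',ok&(Z>70)&(np.hypot(X-459,Y+101)<130)&(np.hypot(X-459,Y+101)>45))
    q('near tub >130',ok&(Z>130)&(np.hypot(X-459,Y+101)<150))
    q('near strip >40',ok&(Z>40)&(np.hypot(X-465,Y-158)<160))
    # corridor along path
    a=np.array([148,-607.]);b=np.array([459,-101.]);u=(b-a)/np.hypot(*(b-a))
    s=(X-a[0])*u[0]+(Y-a[1])*u[1];w=-(X-a[0])*u[1]+(Y-a[1])*u[0]
    q('corridor>130',ok&(Z>130)&(s>150)&(s<600)&(abs(w)<110))
    # tub-strip corridor
    q('xfer>90',ok&(Z>90)&(X>330)&(X<600)&(Y>-60)&(Y<260))
E
```

```text
top near tub >70 1 [545.  -7.  70.] [545.  -7.  70.]
top near tub >130 9 [ 520. -238.  131.] [ 551. -218.  145.]
top near strip >40 687 [305.  17.  40.] [565. 242. 149.]
top corridor>130 15 [ 311. -535.  130.] [ 496. -250.  144.]
top xfer>90 71 [330. 154. 101.] [344. 186. 128.]
scene near tub >70 1 [538. -14.  70.] [538. -14.  70.]
scene near tub >130 61 [ 495. -247.  130.] [ 555. -215.  147.]
scene near strip >40 398 [305.  17.  40.] [566. 243. 148.]
scene corridor>130 35 [ 302. -535.  130.] [ 499. -243.  145.]
scene xfer>90 45 [330. 164.  99.] [343. 184. 125.]
```

>>> servo_tool:
  rows:
    - [0, 0, 0, 1, -0.99, 0, 87]
    - [0, 0, 0, 1, -0.99, 0, 87]
    - [0, 0, 0, 1, -0.99, 0, 87]
    - [0, 0, 0, 1, -0.99, 0, 87]
    - [0, 0, 0, 1, -0.99, 0, 87]
    - [0, 0, 0, 1, -0.99, 0, 87]

```text
t: 0.85
ee_pos: [296.3, -365.6, 222.6]
orientation: [-3.118, -0.381, 0.0]
ft_force: [0.4, -0.7, -0.5]
width: 87.1
grasp_force: 0.0
```

>>> servo_tool:
  rows:
    - [0, 0, 0.062, 1, -0.99, 0, 87]
    - [0, 0, 0.062, 1, -0.99, 0, 87]
    - [0, 0, 0.062, 1, -0.99, 0, 87]
    - [0, 0, 0.062, 1, -0.99, 0, 87]
    - [0, 0, 0.062, 1, -0.99, 0, 87]
    - [0, 0, 0.062, 1, -0.99, 0, 87]

```text
t: 1.6
ee_pos: [443.9, -127.2, 222.6]
orientation: [3.133, 0.235, 0.0]
ft_force: [0.4, -0.8, -0.2]
width: 87.0
grasp_force: 0.0
```

>>> servo_tool:
  rows:
    - [0, 0, 0, 0.093, -0.12, 0.2, 87]
    - [0, 0, 0, 0.093, -0.12, 0.35, 87]
    - [0, 0, 0, 0.093, -0.12, 0.35, 87]
    - [0, 0, 0, 0.093, -0.12, 0.35, 87]

```text
t: 2.1
ee_pos: [458.1, -102.3, 153.4]
orientation: [3.133, 0.228, 0.001]
ft_force: [-0.1, 0.4, 1.0]
width: 87.0
grasp_force: 0.0
```

```bash
python3 - <<'E'
from h import *
from scipy.spatial.transform import Rotation as Ro
ims=[]
for n in('scene','top'):
    im,d=grab(n)
    x,y=(220,120) if n=='scene' else (260,125)
    ims.append(np.clip(cv2.resize(im[y:y+110,x:x+110],(400,400),interpolation=cv2.INTER_CUBIC)*1.4,0,255))
cv2.imwrite('pics/near.png',np.hstack(ims)[...,::-1])
o=ctrl.get_obs();print(o['ee_pos'],o['orientation'],o['qpos'])
E
```

```text
[ 458.52809513 -102.04061995  153.89998448] [3.13251597 0.22835201 0.00317514] [-2.44244455e-01  3.00006414e-01  2.01937756e+00 -1.29508438e-04
  8.20049741e-01  1.18110292e+00][ WARN:0@1.772] global loadsave.cpp:1063 imwrite_ Unsupported depth image for selected encoder is fallbacked to CV_8U.
```

View pics/near.png

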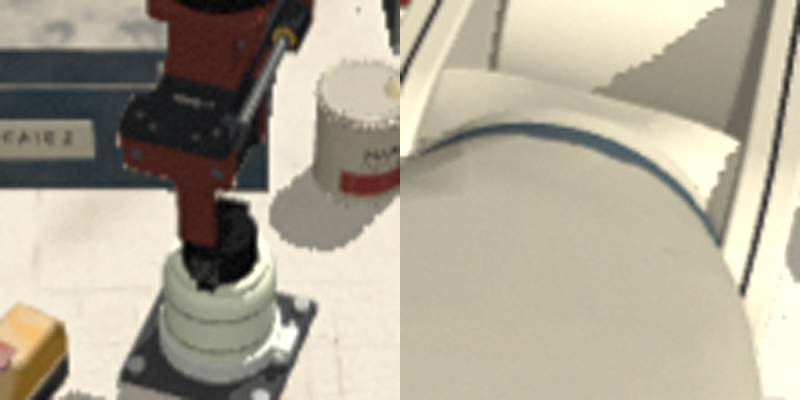

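The left panel shows the finger straddling the cap in line with the near tab at (215,265). In the right panel the arm hides the top view. Descending now.

>>> servo_tool:
  rows:
    - [0, 0, 0, 0, -0.004, 0.1, 87]
    - [0, 0, 0, 0, -0.004, 0.2, 87]
    - [0, 0, 0, 0, -0.004, 0.26, 87]
    - [0, 0, 0, 0, -0.004, 0.288, 87]
    - [0, 0, 0, 0, -0.004, 0.288, 64]
    - [0, 0, 0, 0, -0.004, 0.288, 64]
    - [0, 0, 0, 0, -0.004, 0.288, 60]
    - [0, 0, 0, 0, -0.004, 0.288, 60]

```text
t: 3.2
ee_pos: [458.1, -100.3, 95.4]
orientation: [3.133, 0.231, 0.001]
ft_force: [-0.2, -1.0, 0.7]
width: 60.1
grasp_force: 0.6
```

>>> servo_tool:
  rows:
    - [0, 0, 0, 0, 0, 0, 57]
    - [0, 0, 0, 0, 0, 0, 57]
    - [0, 0, 0, 0, 0, 0, 57]
    - [0, 0, 0, 0, 0, 0, 57]

```text
t: 3.7
ee_pos: [458.1, -100.2, 95.3]
orientation: [3.133, 0.23, 0.001]
ft_force: [-0.1, 0.5, 4.8]
width: 56.5
grasp_force: 4.4
```

```bash
cat >s.py <<'E'
from workcell import ctrl
import numpy as np
o=ctrl.get_obs()
r=o['orientation'];a=2*np.degrees(np.arctan2(r[1],r[0]))
a=(a+180)%360-180
print('t',round(o['t'],2),'p',o['ee_pos'].round(1),'yaw',round(a,2),'F',o['ft_force'].round(1),'M',o['moment'].round(3),'w',round(o['width'],1),'g',round(o['grasp_force'],1),'q6',o['qpos'][5].round(3),'tq6',o['joint_torque'][5].round(3),'tilt',r[2].round(4))
E
python3 s.py
```

```text
t 3.7 p [ 458.1 -100.2   95.3] yaw 8.41 F [-0.1  0.5  4.8] M [-0.096 -0.098 -0.014] w 56.5 g 4.4 q6 1.183 tq6 0.002 tilt 0.001
```

>>> servo_tool:
  rows:
    - [0, 0, 0, 0, 0, 0, 53]
    - [0, 0, 0, 0, 0, 0, 50]
    - [0, 0, 0, 0, 0, 0, 46]
    - [0, 0, 0, 0, 0, 0, 46]
    - [0, 0, 0, 0, 0, 0, 46]
    - [0, 0, 0, 0, 0, 0, 46]

```text
t: 4.45
ee_pos: [458.1, -100.4, 95.3]
orientation: [3.133, 0.231, 0.001]
ft_force: [0.4, -1.4, 6.5]
width: 49.7
grasp_force: 30.0
```

```bash
python3 s.py
```

```text
t 4.45 p [ 458.1 -100.4   95.3] yaw 8.42 F [ 0.4 -1.4  6.5] M [-0.218  0.038  0.035] w 49.7 g 30.0 q6 1.183 tq6 -0.001 tilt 0.0011
```

>>> servo_tool:
  rows:
    - [0, 0, -0.0233, 0, 0, -0.002, 46]
    - [0, 0, -0.0465, 0, 0, -0.002, 46]
    - [0, 0, -0.0465, 0, 0, -0.002, 46]

```text
t: 4.82
ee_pos: [457.5, -100.2, 95.4]
orientation: [3.123, 0.34, -0.001]
ft_force: [-1.0, -3.0, 2.2]
width: 49.4
grasp_force: 30.0
```

```bash
python3 s.py
```

```text
t 4.83 p [ 457.5 -100.2   95.4] yaw 12.44 F [-1.  -3.   2.2] M [-0.434  0.143 -0.009] w 49.4 g 30.0 q6 1.113 tq6 -0.208 tilt -0.0008
```

>>> servo_tool:
  rows:
    - [0, 0, -0.03, 0, 0, 0, 46]
    - [0, 0, -0.06, 0, 0, 0, 46]
    - [0, 0, -0.06, 0, 0, 0, 46]

```text
t: 5.2
ee_pos: [457.5, -100.2, 95.4]
orientation: [-3.105, -0.479, 0.001]
ft_force: [-0.9, -2.3, 2.7]
width: 49.5
grasp_force: 30.0
```

```bash
python3 s.py
```

```text
t 5.2 p [ 457.5 -100.2   95.4] yaw 17.54 F [-0.9 -2.3  2.7] M [-0.414  0.128  0.015] w 49.5 g 30.0 q6 1.024 tq6 -0.243 tilt 0.0006
```

>>> servo_tool:
  rows:
    - [0, 0, -0.03, 0, 0, 0, 46]
    - [0, 0, -0.06, 0, 0, 0, 46]
    - [0, 0, -0.06, 0, 0, 0, 46]

```text
t: 5.58
ee_pos: [457.7, -100.1, 95.4]
orientation: [-3.08, -0.617, 0.0]
ft_force: [-0.1, -1.9, 2.2]
width: 49.4
grasp_force: 30.0
```

```bash
python3 s.py
```

```text
t 5.58 p [ 457.7 -100.1   95.4] yaw 22.65 F [-0.1 -1.9  2.2] M [-0.414  0.061 -0.002] w 49.4 g 30.0 q6 0.935 tq6 -0.226 tilt 0.0002
```

>>> servo_tool:
  rows:
    - [0, 0, -0.0233, 0, 0, 0, 46]
    - [0, 0, -0.0465, 0, 0, 0, 46]
    - [0, 0, -0.0465, 0, 0, 0, 46]

```text
t: 5.95
ee_pos: [457.5, -100.2, 95.4]
orientation: [-3.056, -0.727, 0.001]
ft_force: [-1.4, -3.3, 0.8]
width: 49.6
grasp_force: 30.0
```

```bash
python3 s.py
```

```text
t 5.95 p [ 457.5 -100.2   95.4] yaw 26.75 F [-1.4 -3.3  0.8] M [-0.665  0.236  0.001] w 49.6 g 30.0 q6 0.863 tq6 -0.185 tilt 0.0008
```

>>> servo_tool:
  rows:
    - [0, 0, -0.0233, 0, 0, 0, 46]
    - [0, 0, -0.0233, 0, 0, 0, 46]

```text
t: 6.2
ee_pos: [457.5, -100.3, 95.4]
orientation: [-3.043, -0.78, 0.001]
ft_force: [-1.5, -4.6, 1.1]
width: 49.5
grasp_force: 30.0
```

```bash
python3 s.py
```

```text
t 6.2 p [ 457.5 -100.3   95.4] yaw 28.76 F [-1.5 -4.6  1.1] M [-0.816  0.363 -0.03 ] w 49.5 g 30.0 q6 0.828 tq6 -0.197 tilt 0.0009
```

>>> servo_tool:
  rows:
    - [0, 0, -0.0233, 0, 0, 0, 46]
    - [0, 0, -0.0233, 0, 0, 0, 46]

```text
t: 6.45
ee_pos: [457.4, -100.3, 95.4]
orientation: [-3.029, -0.833, 0.001]
ft_force: [-2.2, -5.3, 0.9]
width: 49.6
grasp_force: 30.0
```

```bash
python3 s.py
```

```text
t 6.45 p [ 457.4 -100.3   95.4] yaw 30.76 F [-2.2 -5.3  0.9] M [-0.922  0.426 -0.061] w 49.6 g 30.0 q6 0.793 tq6 -0.175 tilt 0.0009
```

>>> servo_tool:
  rows:
    - [0, 0, 0, -0.003, 0.002, 0, 46]
    - [0, 0, 0, -0.003, 0.002, 0, 46]

```text
t: 6.7
ee_pos: [457.5, -100.6, 95.4]
orientation: [-3.029, -0.832, -0.0]
ft_force: [-1.0, -1.0, -0.3]
width: 49.4
grasp_force: 30.0
```

```bash
python3 s.py
```

```text
t 6.7 p [ 457.5 -100.6   95.4] yaw 30.72 F [-1.  -1.  -0.3] M [-0.083  0.034 -0.036] w 49.4 g 30.0 q6 0.792 tq6 -0.019 tilt -0.0004
```

>>> servo_tool:
  rows:
    - [0, 0, -0.0175, 0, 0, 0, 46]
    - [0, 0, -0.0175, 0, 0, 0, 46]

```text
t: 6.95
ee_pos: [457.5, -100.7, 95.5]
orientation: [-3.018, -0.873, -0.0]
ft_force: [0.4, -0.0, -0.9]
width: 49.6
grasp_force: 30.0
```

```bash
python3 s.py
```

```text
t 6.95 p [ 457.5 -100.7   95.5] yaw 32.26 F [ 0.4 -0.  -0.9] M [-0.061 -0.017  0.001] w 49.6 g 30.0 q6 0.765 tq6 -0.147 tilt -0.0003
```

>>> servo_tool:
  rows:
    - [0, 0, -0.0233, 0, 0, 0, 46]
    - [0, 0, -0.0233, 0, 0, 0, 46]

```text
t: 7.2
ee_pos: [457.6, -100.8, 95.5]
orientation: [3.002, 0.926, 0.0]
ft_force: [0.3, 0.0, -1.3]
width: 49.6
grasp_force: 30.0
```

```bash
python3 s.py
```

```text
t 7.2 p [ 457.6 -100.8   95.5] yaw 34.27 F [ 0.3  0.  -1.3] M [-0.078 -0.086  0.041] w 49.6 g 30.0 q6 0.73 tq6 -0.196 tilt 0.0003
```

>>> servo_tool:
  rows:
    - [0, 0, -0.0233, 0, 0, 0, 46]
    - [0, 0, -0.0233, 0, 0, 0, 46]

```text
t: 7.45
ee_pos: [457.7, -100.9, 95.6]
orientation: [2.985, 0.978, 0.001]
ft_force: [1.2, -0.8, -1.3]
width: 49.5
grasp_force: 30.0
```

```bash
python3 s.py
```

```text
t 7.45 p [ 457.7 -100.9   95.6] yaw 36.26 F [ 1.2 -0.8 -1.3] M [-0.229 -0.256 -0.014] w 49.5 g 30.0 q6 0.695 tq6 -0.223 tilt 0.0009
```

>>> servo_tool:
  rows:
    - [0, 0, -0.0233, 0, 0, 0, 46]
    - [0, 0, -0.0233, 0, 0, 0, 46]

```text
t: 7.7
ee_pos: [458.0, -101.1, 95.7]
orientation: [2.967, 1.029, 0.002]
ft_force: [3.5, -3.1, -2.0]
width: 49.3
grasp_force: 30.0
```

```bash
python3 s.py
```

```text
t 7.7 p [ 458.  -101.1   95.7] yaw 38.26 F [ 3.5 -3.1 -2. ] M [-0.561 -0.551 -0.114] w 49.3 g 30.0 q6 0.661 tq6 -0.265 tilt 0.0016
```

>>> servo_tool:
  rows:
    - [0, 0, -0.0116, 0, 0, 0, 46]
    - [0, 0, -0.0116, 0, 0, 0, 46]

```text
t: 7.95
ee_pos: [458.2, -101.1, 95.7]
orientation: [2.958, 1.055, 0.002]
ft_force: [2.6, -3.3, -1.7]
width: 49.3
grasp_force: 30.0
```

```bash
python3 s.py
```

```text
t 7.95 p [ 458.2 -101.1   95.7] yaw 39.27 F [ 2.6 -3.3 -1.7] M [-0.708 -0.682 -0.09 ] w 49.3 g 30.0 q6 0.643 tq6 -0.164 tilt 0.0021
```

>>> servo_tool:
  rows:
    - [0, 0, 0, 0, 0.003, 0, 46]
    - [0, 0, -0.0116, 0, 0.003, 0, 46]
    - [0, 0, -0.0116, 0, 0.003, 0, 46]

```text
t: 8.32
ee_pos: [458.5, -101.5, 95.7]
orientation: [2.949, 1.082, 0.002]
ft_force: [4.1, -3.2, -1.0]
width: 49.6
grasp_force: 30.0
```

```bash
python3 s.py
```

```text
t 8.32 p [ 458.5 -101.5   95.7] yaw 40.28 F [ 4.1 -3.2 -1. ] M [-0.6   -0.82  -0.072] w 49.6 g 30.0 q6 0.625 tq6 -0.168 tilt 0.0017
```

>>> servo_tool:
  rows:
    - [0, 0, -0.0233, 0, 0, 0, 46]
    - [0, 0, -0.0233, 0, 0, 0, 46]

```text
t: 8.57
ee_pos: [458.4, -101.4, 95.6]
orientation: [2.93, 1.132, 0.002]
ft_force: [4.1, -2.2, -1.1]
width: 49.2
grasp_force: 30.0
```

```bash
python3 s.py
```

```text
t 8.57 p [ 458.4 -101.4   95.6] yaw 42.26 F [ 4.1 -2.2 -1.1] M [-0.578 -0.837 -0.355] w 49.2 g 30.0 q6 0.59 tq6 -0.425 tilt 0.0017
```

Mz jumped from −0.07 to −0.36 N m, so this is the stop. I'll ease back 2.5°, then start lifting.

>>> servo_tool:
  rows:
    - [0, 0, 0.029, 0, 0, 0, 46]
    - [0, 0, 0.029, 0, 0, 0, 46]
    - [0, 0, 0.029, 0, 0, 0, 46]

```text
t: 8.95
ee_pos: [458.3, -101.4, 95.6]
orientation: [2.953, 1.07, 0.001]
ft_force: [4.4, -2.4, -1.7]
width: 49.5
grasp_force: 30.0
```

```bash
python3 s.py
```

```text
t 8.95 p [ 458.3 -101.4   95.6] yaw 39.82 F [ 4.4 -2.4 -1.7] M [-0.549 -0.836 -0.123] w 49.5 g 30.0 q6 0.633 tq6 -0.087 tilt 0.0014
```

>>> servo_tool:
  rows:
    - [0, 0, 0, 0, 0, -0.01, 46]
    - [0, 0, 0, 0, 0, -0.015, 46]
    - [0, 0, 0, 0, 0, -0.015, 46]

```text
t: 9.32
ee_pos: [458.1, -101.2, 98.6]
orientation: [2.954, 1.069, 0.001]
ft_force: [4.5, -2.4, -1.3]
width: 49.6
grasp_force: 30.0
```

```bash
python3 s.py
```

```text
t 9.32 p [ 458.1 -101.2   98.6] yaw 39.8 F [ 4.5 -2.4 -1.3] M [-0.304 -0.84  -0.094] w 49.6 g 30.0 q6 0.633 tq6 -0.089 tilt 0.001
```

>>> servo_tool:
  rows:
    - [0, 0, 0, 0.001, 0.002, 0, 46]
    - [0, 0, 0, 0.001, 0.002, -0.02, 46]
    - [0, 0, 0, 0.001, 0.002, -0.04, 46]
    - [0, 0, 0, 0.001, 0.002, -0.04, 46]

```text
t: 9.82
ee_pos: [457.6, -101.3, 106.7]
orientation: [-2.954, -1.068, 0.001]
ft_force: [1.3, -0.9, 0.5]
width: 49.5
grasp_force: 30.0
```

```bash
python3 s.py
```

```text
t 9.82 p [ 457.6 -101.3  106.7] yaw 39.74 F [ 1.3 -0.9  0.5] M [-0.11  -0.223  0.03 ] w 49.5 g 30.0 q6 0.634 tq6 -0.005 tilt 0.0013
```

>>> servo_tool:
  rows:
    - [0, 0, 0, 0, 0, -0.05, 46]
    - [0, 0, 0, 0, 0, -0.1, 46]
    - [0, 0, 0, 0, 0, -0.15, 46]
    - [0, 0, 0, 0, 0, -0.25, 46]
    - [0, 0, 0, 0, 0, -0.35, 46]
    - [0, 0, 0, 0, 0, -0.4, 46]
    - [0, 0, 0, 0, 0, -0.4, 46]

```text
t: 10.7
ee_pos: [458.5, -101.5, 187.2]
orientation: [2.954, 1.067, 0.002]
ft_force: [-0.2, -0.7, -0.8]
width: 49.4
grasp_force: 30.0
```

```bash
python3 s.py; python3 - <<'E'
from h import *
im,d=grab('scene')
cv2.imwrite('pics/lift.png',cv2.resize(im[80:330,150:380],None,fx=2.3,fy=2.3)[...,::-1])
E
```

```text
t 10.7 p [ 458.5 -101.5  187.2] yaw 39.74 F [-0.2 -0.7 -0.8] M [-0.041  0.008  0.031] w 49.4 g 30.0 q6 0.634 tq6 -0.0 tilt 0.0019
```

View pics/lift.png

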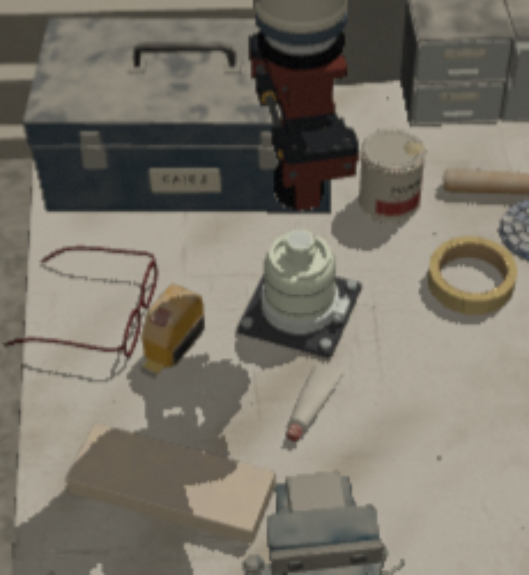

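The cap is off and held in the gripper, and the tub neck is bare at (300,245). Carrying the cap over to the strip.

>>> servo_tool:
  rows:
    - [0, 0, 0, 0.1, -0.106, 0, 46]
    - [0, 0, 0, 0.25, -0.264, 0, 46]
    - [0, 0, 0, 0.4, -0.423, 0, 46]
    - [0, 0, 0, 0.55, -0.582, 0, 46]
    - [0, 0, 0, 0.7, -0.74, 0, 46]
    - [0, 0, 0, 0.83, -0.878, 0, 46]
    - [0, 0, 0, 0.899, -0.951, 0, 46]
    - [0, 0, 0, 0.899, -0.951, 0, 46]
    - [0, 0, 0, 0.899, -0.951, 0, 46]

```text
t: 11.88
ee_pos: [474.3, 159.1, 185.8]
orientation: [2.954, 1.068, -0.003]
ft_force: [-0.6, -0.8, -0.7]
width: 49.5
grasp_force: 30.0
```

```bash
python3 s.py
```

```text
t 11.88 p [474.3 159.1 185.8] yaw 39.74 F [-0.6 -0.8 -0.7] M [-0.053 -0.008  0.005] w 49.5 g 30.0 q6 1.177 tq6 0.005 tilt -0.0025
```

>>> servo_tool:
  rows:
    - [0, 0, 0, 0, 0, 0.1, 46]
    - [0, 0, 0, 0, 0, 0.25, 46]
    - [0, 0, 0, 0, 0, 0.4, 46]
    - [0, 0, 0, 0, 0, 0.55, 46]
    - [0, 0, 0, 0, 0, 0.66, 46]
    - [0, 0, 0, 0, 0, 0.72, 46]
    - [0, 0, 0, 0, 0, 0.742, 46]
    - [0, 0, 0, 0, 0, 0.742, 46]
    - [0, 0, 0, 0, 0, 0.742, 46]

```text
t: 13.0
ee_pos: [475.4, 159.9, 38.8]
orientation: [2.955, 1.068, 0.002]
ft_force: [-0.6, 0.7, -0.7]
width: 49.4
grasp_force: 30.0
```

```bash
python3 s.py
```

```text
t 13.0 p [475.4 159.9  38.8] yaw 39.74 F [-0.6  0.7 -0.7] M [-0.018  0.008  0.057] w 49.4 g 30.0 q6 1.178 tq6 -0.001 tilt 0.0021
```

>>> servo_tool:
  rows:
    - [0, 0, 0, 0, 0, 0.004, 46]
    - [0, 0, 0, 0, 0, 0.007, 46]
    - [0, 0, 0, 0, 0, 0.007, 46]

```text
t: 13.38
ee_pos: [474.9, 159.8, 36.8]
orientation: [-2.955, -1.068, -0.0]
ft_force: [-0.0, -0.2, -1.5]
width: 49.4
grasp_force: 30.0
```

```bash
python3 s.py
```

```text
t 13.38 p [474.9 159.8  36.8] yaw 39.74 F [-0.  -0.2 -1.5] M [-0.033  0.021  0.001] w 49.4 g 30.0 q6 1.178 tq6 -0.0 tilt -0.0002
```

>>> servo_tool:
  rows:
    - [0, 0, 0, 0, 0, 0.004, 46]
    - [0, 0, 0, 0, 0, 0.005, 46]
    - [0, 0, 0, 0, 0, 0.005, 46]

```text
t: 13.75
ee_pos: [474.9, 159.7, 35.6]
orientation: [-2.955, -1.068, 0.0]
ft_force: [0.2, -0.4, -1.0]
width: 49.6
grasp_force: 30.0
```

>>> servo_tool:
  rows:
    - [0, 0, 0, 0, 0, 0.004, 46]
    - [0, 0, 0, 0, 0, 0.005, 46]
    - [0, 0, 0, 0, 0, 0.005, 46]

```text
t: 14.12
ee_pos: [474.9, 159.7, 34.6]
orientation: [2.955, 1.068, -0.0]
ft_force: [0.0, -0.3, -1.8]
width: 49.7
grasp_force: 30.0
```

>>> servo_tool:
  rows:
    - [0, 0, 0, 0, 0, 0.003, 46]
    - [0, 0, 0, 0, 0, 0.004, 46]
    - [0, 0, 0, 0, 0, 0.004, 46]

```text
t: 14.5
ee_pos: [474.9, 159.8, 34.5]
orientation: [2.955, 1.068, 0.0]
ft_force: [-2.9, 0.3, 8.0]
width: 49.4
grasp_force: 30.0
```

>>> servo_tool:
  rows:
    - [0, 0, 0, 0, 0, 0.003, 46]
    - [0, 0, 0, 0, 0, 0.003, 46]
    - [0, 0, 0, 0, 0, 0.003, 46]

```text
t: 14.88
ee_pos: [475.0, 159.8, 34.5]
orientation: [2.955, 1.068, 0.001]
ft_force: [-4.2, -1.3, 16.0]
width: 49.7
grasp_force: 30.0
```

The cap is on the stone. I'll take off the preload and open slowly.

>>> servo_tool:
  rows:
    - [0, 0, 0, 0, 0, -0.005, 46]
    - [0, 0, 0, 0, 0, -0.005, 46]

```text
t: 15.12
ee_pos: [475.1, 159.8, 34.6]
orientation: [2.955, 1.068, 0.001]
ft_force: [-0.9, -0.4, 5.6]
width: 49.4
grasp_force: 30.0
```

>>> servo_tool:
  rows:
    - [0, 0, 0, 0, 0, 0, 52]
    - [0, 0, 0, 0, 0, 0, 55]
    - [0, 0, 0, 0, 0, 0, 58]
    - [0, 0, 0, 0, 0, 0, 61]
    - [0, 0, 0, 0, 0, 0, 70]
    - [0, 0, 0, 0, 0, 0, 78]
    - [0, 0, 0, 0, 0, 0, 78]

```text
t: 16.0
ee_pos: [474.8, 159.7, 34.2]
orientation: [-2.955, -1.068, 0.0]
ft_force: [0.2, -0.8, 0.3]
width: 77.7
grasp_force: 0.0
```

>>> servo_tool:
  rows:
    - [0, 0, 0, 0, 0, -0.04, 78]
    - [0, 0, 0, 0, 0, -0.1, 78]
    - [0, 0, 0, 0, 0, -0.3, 78]
    - [0, 0, 0, 0, 0, -0.5, 78]
    - [0, 0, 0, 0, 0, -0.8, 78]
    - [0, 0, 0, 0, 0, -0.8, 78]

```text
t: 16.75
ee_pos: [477.9, 160.7, 199.5]
orientation: [2.954, 1.068, 0.016]
ft_force: [-0.2, -0.4, -0.6]
width: 77.9
grasp_force: 0.0
```

```bash
python3 s.py; python3 - <<'E'
from h import *
im,d=grab('scene')
cv2.imwrite('pics/placed.png',cv2.resize(im[150:340,140:400],None,fx=2.3,fy=2.3)[...,::-1])
E
```

```text
t 16.75 p [477.9 160.7 199.5] yaw 39.74 F [-0.2 -0.4 -0.6] M [-0.04  -0.019  0.008] w 77.9 g 0.0 q6 1.178 tq6 -0.001 tilt 0.0159
```

View pics/placed.png

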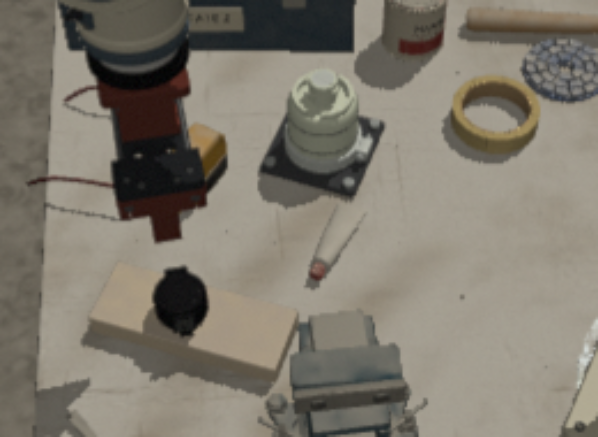

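The cap stands upright on the strip at (182,300). The tub is open, the bystanders haven't moved, and the gripper is clear. Handing the job in.

```bash
python3 -c "
from workcell import ctrl
print(ctrl.close_job())"
```

```text
the job is handed in; nothing more can be done
None
```

The tub is open and its cap stands right side up on the stone strip; the stop came about 34° into the turn, the bystanders were left in place, and the job was handed in at about 17 s.

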